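# Open the double-latched specimen case

### The arm

A 6-joint arm with a two-finger parallel gripper is mounted at the origin on the work surface. World frame = base frame: x ahead of the robot, y to its left, z up, the work surface at z = 0. Lengths are in mm, angles in rad, forces in N, time in s.
With the tool pointing down it reaches from about 250 to 725 mm from the base axis. Payload 4 kg.
Tool frame: the origin (TCP) lies between the finger pads; the fingertips stand 19 mm ahead of it and the grasp point (between the pads) is the TCP; z points along the fingers, x is the direction in which the jaws open and shut, and the axes are right-handed (so a half turn about z gives the same grasp; the last joint's range is limited). The gripper opens to 85 mm and grips with 20 to 120 N. Pads are 22 mm wide; open, the fingers measure 114 mm over their backs; the gripper's body (76 mm by 85 mm) begins 54 mm behind the grasp point. The pads swing forward as they close: fully open they stand 13 mm farther back than shut.
Start: joints at [-1.226, 0.241, 0.005, 1.335, 0, 1.571], TCP at [169.002, -470.572, 250.306] pointing down, gripper open.
Joint ranges: [-2.72, 2.72], [-1.05, 1.87], [-1.09, 1.28], [-1.99, 2.15], [-1.42, 1.44], [-3.14, 3.14]. Speed limits (rad/s): [2.79, 2.79, 3.14, 3.14, 3.14, 3.14].

### API

Orientations are given as a unit quaternion [w, x, y, z].
In Python, from station import * gives the robot as it stands.
- The arm moves only by the tool move_arm, never from a script. Its argument "targets" is a list of rows, each a list of 4 numbers: the shift along the tool's x, y, z in mm, then the turn about the tool's z in degrees. A call has 1 to 20 rows; each row shifts and turns the commanded pose from where the row before left it, along the tool's axes as they then stand; what a row does not reach is not made up. A row lasts 1/10 s, in which the tool goes at most 50 mm and 8.59 degrees, less where a joint would pass 70% of its speed; a pose out of reach is approached as far as the arm can. A call with a gripper value outside its range is refused whole. "grip" is the opening, from 0 (shut) to 1 (fully open), set as the call begins (left out, the last holds). The fingers move at their own pace and stop on an object; "newtons" is the grip in N (left out, the last holds). Time passes only in rows, so rows that do not move let the fingers close. It gives the time, the measured TCP pose, the force and the opening at its end, in the units of the state.
- sense(): the state, without advancing time (a new reading comes with each control period).
- get_image(name): name is "side" or "top" or "wrist"; returns a dict with "color" (420x560x3 uint8, blue, green, red), "range_z" (420x560 float32, mm along the optical axis (not along the pixel's ray), 0 where there is no reading), "camera_matrix" (3x3 intrinsics, pixels), "eye" and "rotation" of the camera in the world. Camera axes: x right, y up, looking along -z (the intrinsics and any distortion apply to the point x, -y, -z); pixel columns grow to the right and rows downward; lengths in mm; the calibration is good to about 2 mm. A picture is of the moment at which its call begins.
- close_job(): hands the job in, once; it reports no verdict.
The state is a dict: "clock": time; "joints": joint angles; "dq": joint speeds; "joint_efforts": joint torques, N m; "eef_pos": TCP position; "tcp_rot": TCP orientation; "force": force on the tool from outside, world axes, zero at the start; "wrist_torque": the same for the moment, N m; "width": finger opening in mm.
Only numpy, scipy, OpenCV 4.12 (cv2) and the standard library are available. Lean on these libraries where they do the work, as an engineer would, in place of code of your own. Each camera call takes 0.05 s, during which the arm holds its last target.

### The job

Open the white specimen case: slide the red keeper all the way clear of the yellow latch, swing the yellow latch fully out (a quarter turn), then raise the lid smoothly, without flinging it, by its black handle bar until it stands upright, and leave it standing open. Do not disturb the bowl, the jar or the orange box lying beside the case.

Things in the scene. Friction and masses are not known exactly. Their poses are not given: they have to be found in the camera images.
- case: White specimen case fixed on the blue mat. 160 mm deep (its x), 240 mm wide (its y), walls 60 mm high. Origin: centre of its underside, on the table. x points from the front (handle side, towards the robot) to the hinge side, y left, z up. Its aluminium lid is 10 mm thick; shut, its top is 70 mm above the table.
- hook_lip (a point): Middle of the lip of the fixed steel hook on the case's left side, at case (20, 116, 87) mm. The lip is 26 mm along case x, 33 mm along y, 6 mm thick; it overhangs the latch's nose and so holds the lid down.
- keeper_peg (a point): Centre of the top of the keeper's red upright peg: 16 mm diameter, 24 mm free above the red slide block, top 107 mm above the table (lid shut). At keeper 0 the peg is at case (-1, -40) mm; the block, 22 x 62 mm, its top 12 mm above the lid, spans case y -50 to +12 mm beside the front of the latch's tail, so the latch cannot swing. Pinch or push the peg.
- keeper (a joint): Slide of the red keeper, 0 to 0.034 m, growing as it moves along the case's -y (to the right, away from the latch peg). It starts at 0 to 0.004. The latch is free from about 0.020 on; fully clear at the stop, 0.034. Stays where it is left (friction about 2.5 N).
- latch_peg (a point): Centre of the top of the yellow upright peg near the tail end of the latch lever: 16 mm diameter, 26 mm free above the lever (18 mm wide, 8 mm thick), top 108 mm above the table (lid shut), 70 mm from the pivot; the tail ends 10 mm beyond it. At latch 0 it is at case (20, 5) mm, fully swung at case (-50, 75) mm.
- latch_pivot (a point): Point on the latch lever's vertical pivot axis, at the lever's top face (12 mm above the lid's top), at case (20, 75) mm. The nose reaches 40 mm from it, opposite to the tail, under the steel hook.
- latch (a joint): Angle of the yellow latch, 0 to 1.571 rad. 0: tail along case -y, nose under the hook. Grows as the tail swings to the front of the case (clockwise from above); at 1.571 the tail points along case -x. The nose is free of the hook from about 0.7 on. Blocked near 0 while the keeper is below about 0.020. Stays where left (friction 0.07 N m).
- handle_bar (a point): Centre of the lid's black round handle bar: 12 mm diameter, along case y, 100 mm free between its two arms. At case x = -125 mm, y = 0, 65 mm above the table when shut. A 39 mm gap separates it from the lid's front edge; free above and below, so it can be pinched from above with one finger in the gap. It turns with the lid.
- lid_hinge (a point): Middle of the lid's hinge line, along case y at case x = 80 mm, 65 mm above the table. The handle bar moves on an arc of 205 mm radius about it: level with it when shut, straight above it (270 mm above the table) at 1.57 rad.
- lid (a joint): Angle of the lid, 0 shut, 1.57 standing upright, stop at 1.7. The hinge is stiff (0.8 N m): the lid stays at any angle; it takes about 6 N at the handle bar to raise it. Cannot rise while the latch's nose is under the hook.
- bowl: Loose steel bowl, 90 mm across, 35 mm high, beside the case; origin at the centre of its underside. Leave alone.
- jar: Loose amber jar with a white cap, 48 mm across, 65 mm high, beside the case; origin at the centre of its underside. Leave alone.
- dish: Loose orange closed box, 60 x 45 mm, 22 mm high, near the right front of the case; origin at the centre of its underside. Leave alone.

How it is judged (in metres and radians):
On the way, in this order (a step that is already met when the one before it is completed fails the run):
1. the red keeper is slid clear of the latch (at least 22 mm) (value of joint keeper above 0.022 m), for 0.2 s.
2. the yellow latch is swung out (at least 1.1 rad) with the lid still shut (value of joint latch above 1.1 rad and value of joint lid below 0.1 rad), for 0.2 s.
3. the lid stands up (at least 1.2 rad) (value of joint lid above 1.2 rad), for 0.2 s.
At the end, for the whole second after the job is handed in: The keeper is at least 22 mm back, the latch swung out at least 1.1 rad, the lid standing open at least 1.2 rad (about 70 degrees) and at rest; bowl, jar and orange box within 30 mm of where they stood (value of joint keeper above 0.022 m and value of joint latch above 1.1 rad and value of joint lid above 1.2 rad and velocity of joint lid between -0.05 and 0.05 rad/s and distance of each of bowl, jar, dish from where it was at the start of the episode below 0.03 m); the robot touches nothing.
It fails at once if the bowl is moved by more than 30 mm or tipped (distance of bowl from where it was at the start of the episode above 0.03 m or angle between bowl's own z axis and vertical above 0.5 rad).
It fails at once if the jar is moved by more than 30 mm or tipped (distance of jar from where it was at the start of the episode above 0.03 m or angle between jar's own z axis and vertical above 0.5 rad).
It fails at once if the orange box is moved by more than 30 mm or tipped (distance of dish from where it was at the start of the episode above 0.03 m or angle between dish's own z axis and vertical above 0.5 rad).
It fails at once if the lid is flung or falls (once it is up by 0.2 rad, faster than 2.5 rad/s) (value of joint lid above 0.2 rad and (velocity of joint lid above 2.5 rad/s or velocity of joint lid below -2.5 rad/s)).
It also fails if it takes over 64 s, if anything falls off the work surface, if the arm or the gripper's body presses on something with over 40 N, if the wrist force passes 120 N, or if a joint passes its speed limit or range.

## Working session

There is one attempt and no reset: what is moved stays moved. The work goes in short steps, Python scripts to look and compute and a tool call to move; the robot and the scene stay as the last step left them, time stands still between calls to the robot, and variables do not carry over. Pictures are saved under pics/ and viewed, and the job is handed in when it is done.

Besides the shell and the picture viewer there is one more tool, called after "Request:" as name(argument=value, ...) on one line, values as JSON. move_arm: Moves the arm, as the interface text tells. Its arguments: {"type":"object","properties":{"targets":{"type":"array"},"grip":{"type":"number"},"newtons":{"type":"number"}},"required":["targets"]}

```bash
mkdir -p pics; ls; python3 - <<'E'
from station import *
import cv2,numpy as np
s=sense();print(s)
for n in("top","side"):
    im=get_image(n);cv2.imwrite(f"pics/{n}0.png",im["color"]);np.savez(f"{n}0.npz",**{k:im[k] for k in("color","range_z","camera_matrix","eye","rotation")})
    print(n,im.keys(),im["camera_matrix"],im["eye"],im["rotation"])
E
```

```text
pics
{'clock': 0.0, 'joints': array([-1.22597686e+00,  2.41412218e-01,  3.73245338e-03,  1.33518114e+00,
       -2.42899899e-05,  1.57077390e+00]), 'dq': array([-0.00172822, -0.00064133, -0.00077251, -0.00026642, -0.00132999,
        0.0010072 ]), 'joint_efforts': array([ 2.19613787e-03, -3.72323155e+01,  2.52404326e+01,  1.70797185e-02,
        5.97099825e-05, -6.38090807e-07]), 'eef_pos': array([ 168.81030647, -470.02326841,  249.41642099]), 'tcp_rot': array([-5.83966813e-04,  8.17938408e-01, -5.75304871e-01, -8.51323758e-04]), 'force': array([ 0.02342467, -0.79172657,  0.36217284]), 'wrist_torque': array([ 0.01824579, -0.03510814, -0.03212504]), 'width': 85.24170518001469}
top dict_keys(['color', 'range_z', 'camera_matrix', 'eye', 'rotation']) [[430.53539695   0.         277.91929421]
 [  0.         430.53539695 210.36398263]
 [  0.           0.           1.        ]] [ 434.86426144   46.44912435 1009.44450472] [ 0.7111571   0.04341963 -0.04128925 -0.70047521]
side dict_keys(['color', 'range_z', 'camera_matrix', 'eye', 'rotation']) [[406.1243047    0.         283.55478802]
 [  0.         406.1243047  210.26394208]
 [  0.           0.           1.        ]] [228.2508992  629.8486757  738.19303496] [-0.21498044 -0.08884547  0.38557917  0.89287099]
```

View pics/top0.png

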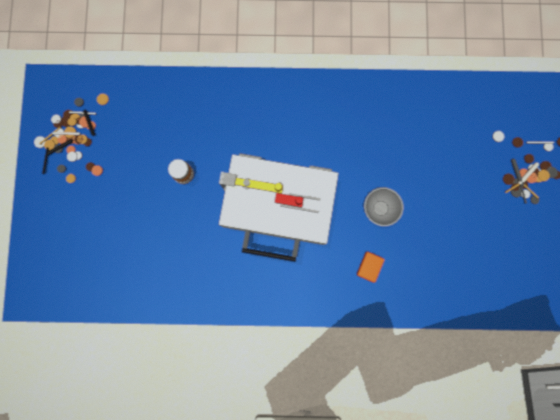

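View pics/side0.png

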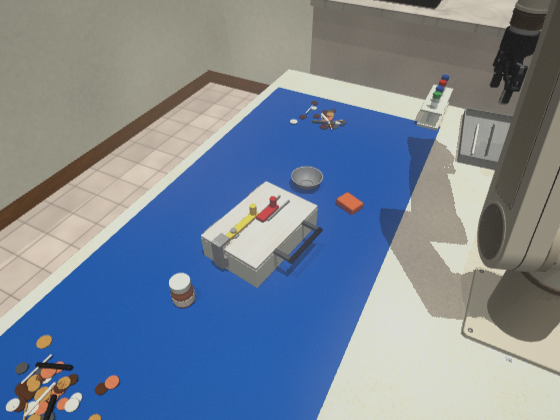

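The top view shows the case at about (278,200), with the handle at (270,253). The jar is at (181,170), the bowl at (383,207) and the orange box at (371,267). Next I'll measure these.

```bash
cat > h.py <<'E'
import numpy as np,cv2
from scipy.spatial.transform import Rotation as R
def rot(q): return R.from_quat([q[1],q[2],q[3],q[0]]).as_matrix()
def Rm(im):
    r=np.asarray(im["rotation"]); return r if r.shape==(3,3) else rot(r)
def ray(im,uv):
    uv=np.atleast_2d(uv).astype(float);K=im["camera_matrix"]
    d=np.c_[(uv[:,0]-K[0,2])/K[0,0],-(uv[:,1]-K[1,2])/K[1,1],-np.ones(len(uv))]
    return d@Rm(im).T
def onplane(im,uv,z):
    d=ray(im,uv);e=np.asarray(im["eye"]);return e+d*((z-e[2])/d[:,2])[:,None]
def cloud(im):
    h,w=im["range_z"].shape;u,v=np.meshgrid(np.arange(w),np.arange(h))
    return (np.asarray(im["eye"])+ray(im,np.c_[u.ravel(),v.ravel()])*im["range_z"].reshape(-1,1)).reshape(h,w,3)
def proj(im,p):
    c=(np.atleast_2d(p)-im["eye"])@Rm(im);K=im["camera_matrix"]
    return np.c_[K[0,2]+K[0,0]*c[:,0]/-c[:,2],K[1,2]-K[1,1]*c[:,1]/-c[:,2]]
def tri(a,ua,b,ub):
    da,db=ray(a,ua)[0],ray(b,ub)[0]
    s=np.linalg.lstsq(np.c_[da,-db],np.asarray(b["eye"])-a["eye"],rcond=None)[0]
    p,q=a["eye"]+s[0]*da,b["eye"]+s[1]*db;return (p+q)/2,np.linalg.norm(p-q)
E
python3 - <<'E'
from h import *
for n in("top","side"):
    im=dict(np.load(f"{n}0.npz"));P=cloud(im);hsv=cv2.cvtColor(im["color"],cv2.COLOR_BGR2HSV)
    H,S,V=cv2.split(hsv)
    masks=dict(red=((H<4)|(H>174))&(S>170)&(V>90),yellow=(H>22)&(H<34)&(S>140),orange=(H>4)&(H<14)&(S>150))
    for k,m in masks.items():
        cnt,_=cv2.findContours(m.astype(np.uint8),0,1)
        for c in cnt:
            if cv2.contourArea(c)>15:
                mm=np.zeros(m.shape,np.uint8);cv2.drawContours(mm,[c],-1,1,-1)
                p=P[mm>0]; t=p[np.argsort(p[:,2])[-6:]]
                r=cv2.boundingRect(c)
                if np.hypot(*(p.mean(0)[:2]-[480,60]))<260: print(n,k,r,p.mean(0).round(),"top",np.median(t,0).round())
    if n=="top":
        m=((S<60)&(V>130)&(P[...,2]>50)&(P[...,2]<82)&(np.abs(P[...,1]-60)<200)&(abs(P[...,0]-450)<200)).astype(np.uint8)
        m=cv2.morphologyEx(m,cv2.MORPH_CLOSE,np.ones((15,15)))
        c=max(cv2.findContours(m,0,1)[0],key=cv2.contourArea);b=cv2.boxPoints(cv2.minAreaRect(c))
        print(cv2.minAreaRect(c));print(onplane(im,b,70).round(1))
    # gray z check
    print(n,"mat z",np.median(P[(H>100)&(H<125)&(S>150)],0))
    s=1 
    x0,y0,x1,y1=(200,130,420,300) if n=="top" else (190,160,390,310)
    cv2.imwrite(f"pics/{n}0z.png",cv2.resize(im["color"][y0:y1,x0:x1],None,fx=3.5,fy=3.5,interpolation=2))
E
```

```text
top red (276, 194, 26, 12) [569.  27.  93.] top [565.  10. 111.]
top yellow (248, 181, 34, 12) [598.  77.  93.] top [596.  52. 111.]
top yellow (236, 179, 7, 6) [609. 136.  84.] top [608. 134.  86.]
top orange (358, 253, 25, 29) [ 428. -160.   27.] top [ 435. -161.   28.]
((277.82720947265625, 198.20443725585938), (109.53485870361328, 74.55347442626953), 9.246112823486328)
[[511.1 181.2  70. ]
 [676.3 159.7  70. ]
 [639.8 -81.7  70. ]
 [476.3 -55.4  70. ]]
top mat z [575.35767486  26.62275919   2.11074785]
side yellow (236, 215, 17, 17) [592.  99.  96.] top [596. 106.  85.]
side orange (338, 193, 25, 17) [ 428. -160.   22.] top [ 430. -160.   25.]
side mat z [584.23640542 238.22627008   1.50024917]
```

```bash
ls -la pics
```

```text
total 1288
drwxr-xr-x 2 agent agent   4096 Dec  6 05:07 .
drwxr-xr-x 3 agent agent   4096 Dec  6 05:07 ..
-rw-r--r-- 1 agent agent 314737 Dec  6 05:07 side0.png
-rw-r--r-- 1 agent agent 331210 Dec  6 05:07 side0z.png
-rw-r--r-- 1 agent agent 297536 Dec  6 05:07 top0.png
-rw-r--r-- 1 agent agent 363670 Dec  6 05:07 top0z.png
```

View pics/top0z.png

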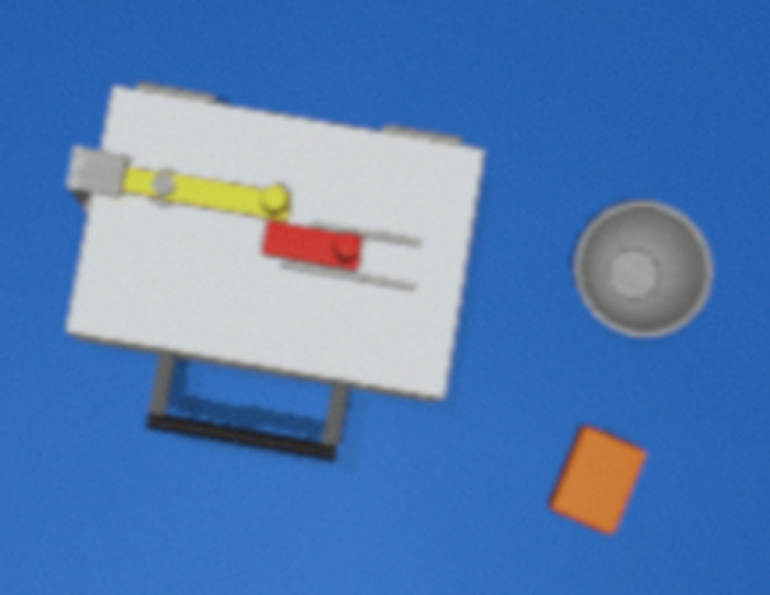

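View pics/side0z.png

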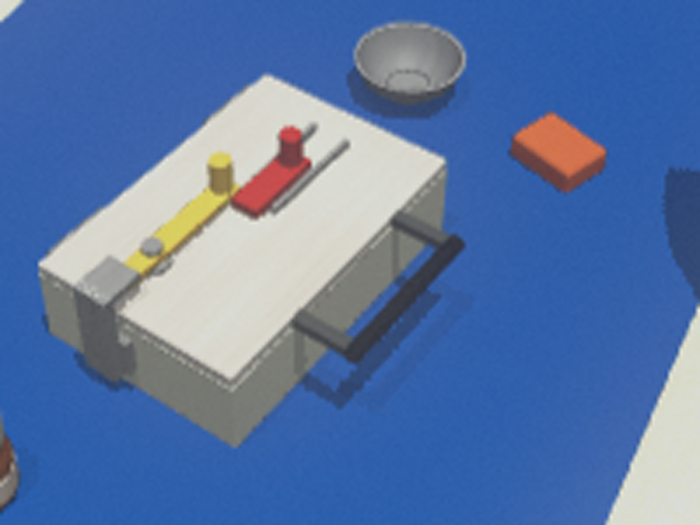

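```bash
python3 - <<'E'
from h import *
T=dict(np.load("top0.npz"));S=dict(np.load("side0.npz"))
t=lambda x,y:np.array([(x+.5)/3.5-.5+200,(y+.5)/3.5-.5+130])
s=lambda x,y:np.array([(x+.5)/3.5-.5+190,(y+.5)/3.5-.5+160])
cs=np.vstack([onplane(T,t(*p),70) for p in[(113,87),(485,150),(446,398),(67,333)]])
ss=np.vstack([onplane(S,s(*p),70) for p in[(266,75),(445,159),(233,380),(40,265)]])
print(cs.round(1));print(ss.round(1))
mod=np.array([(80,120),(80,-120),(-80,-120),(-80,120)],float)
def fit(m,w):
    mc,wc=m.mean(0),w.mean(0);U,_,Vt=np.linalg.svd((m-mc).T@(w-wc));Rr=(U@Vt).T
    return wc-Rr@mc,np.degrees(np.arctan2(Rr[1,0],Rr[0,0])),((m-mc)@Rr.T+wc-w).round(1).tolist()
print("top",fit(mod,cs[:,:2]));print("side",fit(mod[[1,2,3,0]],ss[[0,1,2,3],:2]) )
for n,a,b,z in(("red",(346,243),(291,134),107),("yel",(275,195),(221,159),108),("piv",(164,183),(152,246),88),):
    print(n,tri(T,t(*a),S,s(*b)),onplane(T,t(*a),z),onplane(S,s(*b),z))
for n,a,b in(("hL",(150,420),(354,352)),("hR",(335,451),(460,242))):
    print(n,onplane(T,t(*a),65),onplane(S,s(*b),65))
E
```

```text
[[672.1 154.8  70. ]
 [634.7 -82.4  70. ]
 [477.3 -58.   70. ]
 [514.2 179.1  70. ]]
[[634.9 -79.7  70. ]
 [480.4 -56.3  70. ]
 [515.  179.8  70. ]
 [671.2 155.3  70. ]]
top (array([574.56971146,  48.37580208]), np.float64(-8.882368892006216), [[0.0, -0.2], [0.4, -0.1], [-0.3, 0.1], [-0.2, 0.2]])
side (array([575.3925417 ,  49.76825257]), np.float64(-8.620549263889218), [[1.6, -1.2], [-2.1, -0.6], [-0.7, 0.6], [1.3, 1.1]])
red (array([567.92959053,   6.68076492, 107.25085449]), np.float64(0.6595504556191427)) [[568.27509085   6.79306198 107.        ]] [[567.74079284   6.34668569 107.        ]]
yel (array([596.64396135,  50.07172509, 107.92209066]), np.float64(0.6043210491199795)) [[596.91195009  50.19106203 108.        ]] [[596.29642122  50.0695666  108.        ]]
piv (array([607.73163741, 119.60358733,  84.835961  ]), np.float64(0.21890280222498804)) [[607.03884818 119.30699822  88.        ]] [[606.00353059 122.10214041  88.        ]]
hL [[460.96283627 126.26457339  65.        ]] [[462.24324371 123.86889089  65.        ]]
hR [[443.48308262  10.548087    65.        ]] [[441.31576885   8.17138089  65.        ]]
```

Both views agree: the case is at (575, 49) with a yaw of -8.8°, and the keeper is at about 3 mm. First I turn the tool to line up with the case.

Request:
move_arm(targets=[[0,0,0,-7.7],[0,0,0,-7.7],[0,0,0,-7.7],[0,0,0,-7.7],[0,0,0,-7.7],[0,0,0,-7.7],[0,0,0,-7.6],[0,0,0,-7.6],[0,0,0,0],[0,0,0,0]], grip=0.6, newtons=40)

```text
clock: 1.1
eef_pos: [168.9, -470.4, 250.0]
tcp_rot: [-0.0, 0.997, -0.078, -0.0]
force: [-0.4, -0.0, -0.2]
width: 51.3
```

Request:
move_arm(targets=[[20,-33,5,0],[20,-33,5,0],[20,-33,5,0],[20,-33,5,0],[20,-33,5,0],[20,-33,5,0],[20,-33,5,0],[20,-33,5,0],[20,-33,5,0],[20,-33,5,0],[20,-33,5,0],[20,-33,5,0],[20,-33,5,0],[20,-33,5,0],[20,-33,5,0],[20,-33,5,0],[0,0,0,0],[0,0,0,0],[0,0,0,0]])

```text
clock: 3.0
eef_pos: [565.7, 1.4, 170.1]
tcp_rot: [0.0, 0.997, -0.078, -0.001]
force: [-0.2, -0.4, 0.8]
width: 51.1
```

```bash
python3 - <<'E'
from station import *
from h import *
s=sense();print(s["joints"],s["eef_pos"],s["width"])
im=get_image("wrist");cv2.imwrite("pics/w1.png",im["color"])
Rt=rot(s["tcp_rot"]);print(Rt.round(3))
for n,p in(("red",(567.9,6.7,107)),("yel",(596.6,50.1,108))): print(n,(Rt.T@(np.array(p)-s["eef_pos"])).round(1))
print(proj(im,[[567.9,6.7,107],[596.6,50.1,108]]))
E
```

```text
[ 2.64499818e-03  4.15272824e-01  3.99362447e-02  1.19651563e+00
 -3.31074791e-04  1.72925584e+00] [565.69254017   1.40206812 170.13426411] 51.10117413599321
[[ 0.988 -0.155 -0.001]
 [-0.155 -0.988 -0.   ]
 [-0.001  0.    -1.   ]]
red [ 1.4 -5.6 63.1]
yel [ 23.  -52.9  62.1]
[[276.19782609 226.44347061]
 [311.42764283 154.2770407 ]]
```

View pics/w1.png

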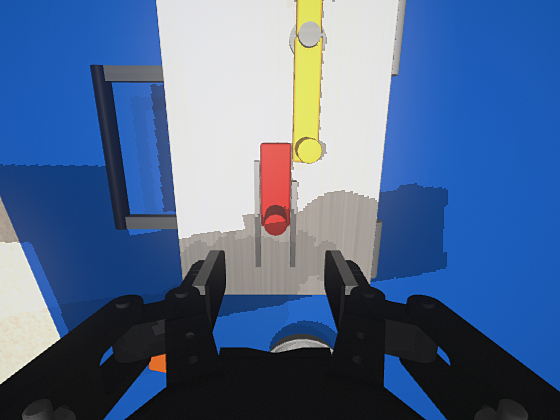

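The wrist view shows the red peg top at about (275,223) and the yellow at (309,150), 2–4 px from where I predicted. Moving down onto the red peg.

Request:
move_arm(targets=[[1,-6,0,0],[0,0,16,0],[0,0,16,0],[0,0,16,0],[0,0,10,0],[0,0,8,0],[0,0,0,0],[0,0,0,0]])

```text
clock: 3.85
eef_pos: [568.6, 7.6, 104.8]
tcp_rot: [-0.0, 0.997, -0.077, 0.0]
force: [0.6, -0.8, 0.8]
width: 50.8
```

Request:
move_arm(targets=[[0,0,0,0],[0,0,0,0],[0,0,0,0],[0,0,0,0],[0,0,0,0],[0,0,0,0]], grip=0, newtons=30)

```text
clock: 4.45
eef_pos: [567.2, 8.0, 105.1]
tcp_rot: [-0.0, 0.997, -0.077, -0.001]
force: [-4.6, 1.1, 4.3]
width: 14.6
```

Request:
move_arm(targets=[[0,4,0,0],[0,4,0,0],[0,4,0,0],[0,4,0,0],[0,4,0,0],[0,4,0,0],[0,4,0,0],[0,3,0,0],[0,0,0,0],[0,0,0,0]])

```text
clock: 5.45
eef_pos: [562.4, -22.0, 105.1]
tcp_rot: [-0.001, 0.997, -0.077, -0.001]
force: [-5.1, 2.0, 5.3]
width: 14.7
```

Request:
move_arm(targets=[[0,0,0,0],[0,0,0,0],[0,0,0,0],[0,0,0,0],[0,0,-15,0],[0,0,-25,0],[0,0,-25,0],[0,0,0,0],[0,0,0,0]], grip=0.6)

```text
clock: 6.35
eef_pos: [564.0, -23.0, 169.6]
tcp_rot: [0.0, 0.997, -0.077, 0.001]
force: [-0.3, -0.1, -0.7]
width: 51.3
```

```bash
python3 - <<'E'
from station import *
from h import *
s=sense()
im=get_image("wrist");cv2.imwrite("pics/w2.png",im["color"])
Rt=rot(s["tcp_rot"])
for n,p in(("red",(562.9,-24.5,107)),("yel",(596.6,50.1,108))): print(n,(Rt.T@(np.array(p)-s["eef_pos"])).round(1),proj(im,p))
c=np.array([575,49]);a=np.radians(-8.8);M=np.array([[np.cos(a),-np.sin(a)],[np.sin(a),np.cos(a)]])
print("yel final",c+M@[-50,75],"pivot",c+M@[20,75],"handle",c+M@[-125,0],"hinge",c+M@[80,0])
H,S,V=cv2.split(cv2.cvtColor(im["color"],cv2.COLOR_BGR2HSV));m=(((H<4)|(H>174))&(S>150)&(V>70)).astype(np.uint8);m[300:]=0
ys,xs=np.nonzero(m);print("red px",xs.min(),xs.max(),ys.min(),ys.max(), onplane(im,[[xs.mean(),ys.min()]],82))
print("expect block y end at", c+M@[-1,12-34])
E
```

```text
red [-0.9  1.6 62.6] [[272.7244138  236.95445899]]
yel [ 20.9 -77.3  61.7] [[309.36662091 112.66625374]]
yel final [537.06251865 130.76642042] pivot [606.23850535 120.05741188] handle [451.47145232  68.12322954] hinge [654.05827052  36.7611331 ]
red px 258 286 152 243 [[570.71140163  28.68125648  82.        ]]
expect block y end at [570.64608322  27.41196144]
```

View pics/w2.png

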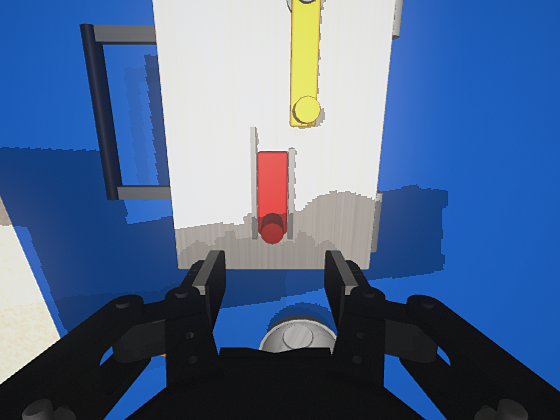

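The keeper is at about 33 mm, with its block end at row 152 and the latch tail end at row 125, so it's clear. Next I move over the yellow peg and turn the tool back 90°, so the jaws can follow the swing.

Request:
move_arm(targets=[[4,-15,0,-8],[0,0,0,8],[4,-15,0,0],[4,-16,0,0],[4,-16,0,0],[4,-15,0,0],[0,0,0,-8],[0,0,0,-8],[0,0,0,-8],[0,0,0,-8],[0,0,0,-8],[0,0,0,-8],[0,0,0,-8],[0,0,0,-8],[0,0,0,-8],[0,0,0,-8],[0,0,0,-8],[0,0,0,-2],[0,0,0,0],[0,0,0,0]], grip=0.4)

```text
clock: 8.4
eef_pos: [595.4, 50.9, 169.2]
tcp_rot: [-0.0, 0.759, 0.651, 0.0]
force: [-1.1, -0.2, -0.4]
width: 34.0
```

```bash
python3 - <<'E'
from station import *
from h import *
s=sense();Rt=rot(s["tcp_rot"]);print(Rt.round(3),s["joints"].round(2),s["eef_pos"],s["width"])
p=np.array((596.6,50.1,108));print((Rt.T@(p-s["eef_pos"])).round(1))
im=get_image("wrist");cv2.imwrite("pics/w3.png",im["color"]);print(proj(im,p))
E
```

```text
[[ 0.153  0.988 -0.   ]
 [ 0.988 -0.153  0.   ]
 [ 0.    -0.    -1.   ]] [0.09 0.48 0.13 1.23 0.   0.24] [595.35032007  50.86594104 169.19402657] 33.97279421704808
[-0.6  1.4 61.2]
[[273.96033527 236.94240867]]
```

View pics/w3.png

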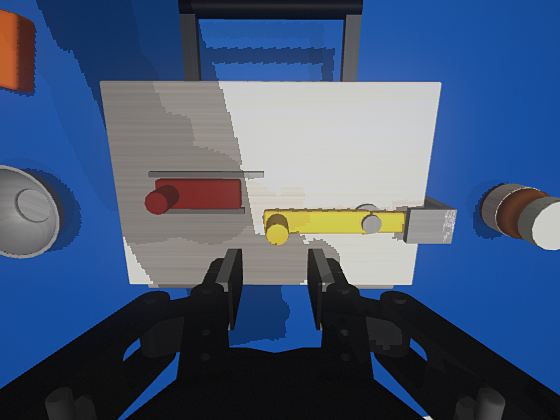

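The yellow peg is centred between the jaws at (277,234), against a predicted (274,237). Moving down and pinching.

Request:
move_arm(targets=[[0,0,16,0],[0,0,16,0],[0,0,16,0],[0,0,10,0],[0,0,6,0],[0,0,0,0],[0,0,0,0]])

```text
clock: 9.15
eef_pos: [595.6, 50.2, 105.8]
tcp_rot: [0.0, 0.76, 0.65, 0.0]
force: [-0.4, 0.8, 0.1]
width: 34.2
```

Request:
move_arm(targets=[[0,0,0,0],[0,0,0,0],[0,0,0,0],[0,0,0,0],[0,0,0,0]], grip=0, newtons=30)

```text
clock: 9.65
eef_pos: [596.1, 52.2, 106.4]
tcp_rot: [-0.001, 0.759, 0.651, 0.002]
force: [0.9, 5.1, 0.3]
width: 14.9
```

Swinging the latch along its 70 mm arc, in 5° steps with the tool turning along.

Request:
move_arm(targets=[[0.27,-6.1,0,0],[0,0,0,5],[0.27,-6.1,0,0],[0,0,0,5],[0.27,-6.1,0,0],[0,0,0,5],[0.27,-6.1,0,0],[0,0,0,5],[0.27,-6.1,0,0],[0,0,0,5],[0.27,-6.1,0,0],[0,0,0,5]])

```text
clock: 10.85
eef_pos: [563.3, 66.3, 106.5]
tcp_rot: [-0.0, 0.902, 0.432, 0.002]
force: [2.1, 3.5, -1.3]
width: 14.9
```

```bash
python3 - <<'E'
from station import *
from h import *
s=sense();p=s["eef_pos"][:2];d=p-np.array([606.2,120.1]);a=np.radians(-8.8)
print(s["force"],s["wrist_torque"],p,np.hypot(*d),"latch deg",(-90+np.degrees(a)-np.degrees(np.arctan2(d[1],d[0]))))
E
```

```text
[ 2.13120537  3.53519629 -1.34160151] [ 0.87921528 -0.39336289 -0.01428848] [563.27327588  66.28884753] 68.83562865979738 latch deg 29.780384363563073
```

Tracking well: the latch is at about 30° with small forces. Continuing.

Request:
move_arm(targets=[[0.27,-6.1,0,0],[0,0,0,5],[0.27,-6.1,0,0],[0,0,0,5],[0.27,-6.1,0,0],[0,0,0,5],[0.27,-6.1,0,0],[0,0,0,5],[0.27,-6.1,0,0],[0,0,0,5],[0.27,-6.1,0,0],[0,0,0,5]])

```text
clock: 12.05
eef_pos: [541.5, 95.0, 106.4]
tcp_rot: [-0.0, 0.983, 0.185, 0.002]
force: [4.4, 1.2, 3.4]
width: 14.6
```

Request:
move_arm(targets=[[0.27,-6.1,0,0],[0,0,0,5],[0.27,-6.1,0,0],[0,0,0,5],[0.27,-6.1,0,0],[0,0,0,5],[0.27,-6.1,0,0],[0,0,0,5],[0.27,-6.1,0,0],[0,0,0,5],[0.2,-4.5,0,0],[0,0,0,5],[0,0,0,0]])

```text
clock: 13.35
eef_pos: [536.6, 129.1, 106.1]
tcp_rot: [-0.0, 0.997, -0.075, 0.0]
force: [2.3, 0.9, 5.2]
width: 14.9
```

```bash
python3 - <<'E'
from station import *
from h import *
s=sense();p=s["eef_pos"][:2];d=p-np.array([606.2,120.1]);a=np.radians(-8.8)
print(s["force"],s["wrist_torque"],p,np.hypot(*d),"latch deg",(-90+np.degrees(a)-np.degrees(np.arctan2(d[1],d[0])))%360)
E
```

```text
[2.272636  0.9017006 5.2050692] [ 0.26522589 -0.50203185  0.0613672 ] [536.61361062 129.14847874] 70.17222067097865 latch deg 88.6087324070574
```

Request:
move_arm(targets=[[0,0,0,0],[0,0,0,0],[0,0,0,0],[0,0,0,0],[0,0,-15,0],[0,0,-25,0],[0,0,-20,0],[-15,15,0,0],[-15,15,0,0],[-15,15,0,0],[-15,15,0,0],[-15,13,0,0],[0,0,0,0],[0,0,0,0]], grip=0.5)

```text
clock: 14.75
eef_pos: [451.5, 67.8, 165.4]
tcp_rot: [-0.0, 0.997, -0.077, 0.0]
force: [-0.6, 1.2, 0.7]
width: 42.9
```

```bash
python3 - <<'E'
from station import *
from h import *
s=sense();Rt=rot(s["tcp_rot"]);print(Rt.round(3),s["joints"].round(2),s["eef_pos"],s["width"])
p=np.array((451.7,67.8,65));print((Rt.T@(p-s["eef_pos"])).round(1))
im=get_image("wrist");cv2.imwrite("pics/w4.png",im["color"]);print(proj(im,p))
im=get_image("top");cv2.imwrite("pics/t4.png",cv2.resize(im["color"][130:300,190:420],None,fx=3,fy=3))
E
```

```text
[[ 0.988 -0.154  0.001]
 [-0.154 -0.988  0.   ]
 [ 0.001 -0.    -1.   ]] [ 0.15  0.21 -0.26  1.1   0.    1.87] [451.45680676  67.84813144 165.43762911] 42.853439145398504
[  0.2   0.  100.4]
[[274.45531964 217.67163519]]
```

View pics/w4.png

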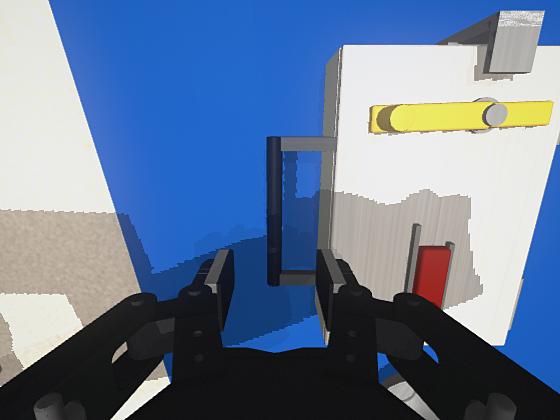

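View pics/t4.png

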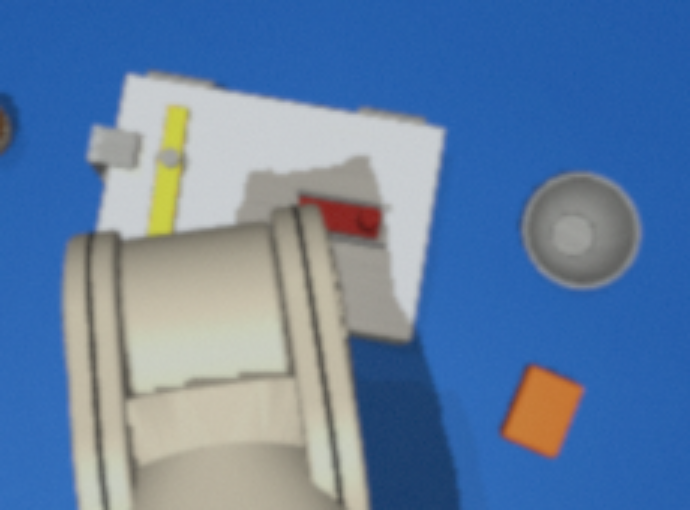

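The latch is fully out and the keeper is back. The bar lies at column 274, as predicted. Moving down onto the handle.

Request:
move_arm(targets=[[0,0,20,0],[0,0,20,0],[0,0,20,0],[0,0,15,0],[0,0,12,0],[0,0,8,0],[0,0,5,0],[0,0,0,0],[0,0,0,0]])

```text
clock: 15.75
eef_pos: [451.8, 68.0, 65.6]
tcp_rot: [-0.0, 0.997, -0.077, 0.0]
force: [0.3, 0.5, 0.6]
width: 42.7
```

Request:
move_arm(targets=[[0,0,0,0],[0,0,0,0],[0,0,0,0],[0,0,0,0],[0,0,0,0]], grip=0, newtons=40)

```text
clock: 16.25
eef_pos: [451.0, 68.0, 65.9]
tcp_rot: [-0.0, 0.997, -0.077, -0.0]
force: [-3.2, 0.3, 6.2]
width: 10.5
```

```bash
python3 - <<'E'
import numpy as np
t=np.r_[0:0.1:0.025,0.1:1.4501:0.05]
x=np.round(205*(1-np.cos(t)),1);z=np.round(-205*np.sin(t),1)
print([[round(a,1),0,round(b,1),0] for a,b in zip(np.diff(x),np.diff(z))],len(t)-1)
E
```

```text
[[np.float64(0.1), 0, np.float64(-5.1), 0], [np.float64(0.2), 0, np.float64(-5.1), 0], [np.float64(0.3), 0, np.float64(-5.2), 0], [np.float64(0.4), 0, np.float64(-5.1), 0], [np.float64(1.3), 0, np.float64(-10.1), 0], [np.float64(1.8), 0, np.float64(-10.1), 0], [np.float64(2.3), 0, np.float64(-10.0), 0], [np.float64(2.8), 0, np.float64(-9.9), 0], [np.float64(3.2), 0, np.float64(-9.7), 0], [np.float64(3.8), 0, np.float64(-9.5), 0], [np.float64(4.2), 0, np.float64(-9.4), 0], [np.float64(4.7), 0, np.float64(-9.1), 0], [np.float64(5.1), 0, np.float64(-8.9), 0], [np.float64(5.6), 0, np.float64(-8.6), 0], [np.float64(6.0), 0, np.float64(-8.3), 0], [np.float64(6.4), 0, np.float64(-8.0), 0], [np.float64(6.8), 0, np.float64(-7.6), 0], [np.float64(7.2), 0, np.float64(-7.4), 0], [np.float64(7.5), 0, np.float64(-6.9), 0], [np.float64(7.9), 0, np.float64(-6.6), 0], [np.float64(8.2), 0, np.float64(-6.2), 0], [np.float64(8.4), 0, np.float64(-5.7), 0], [np.float64(8.8), 0, np.float64(-5.3), 0], [np.float64(9.0), 0, np.float64(-4.9), 0], [np.float64(9.3), 0, np.float64(-4.4), 0], [np.float64(9.4), 0, np.float64(-4.0), 0], [np.float64(9.7), 0, np.float64(-3.4), 0], [np.float64(9.8), 0, np.float64(-3.0), 0], [np.float64(9.9), 0, np.float64(-2.5), 0], [np.float64(10.1), 0, np.float64(-2.0), 0], [np.float64(10.1), 0, np.float64(-1.5), 0]] 31
```

Request:
move_arm(targets=[[0.1,0,-5.1,0],[0.2,0,-5.1,0],[0.3,0,-5.2,0],[0.4,0,-5.1,0],[1.3,0,-10.1,0],[1.8,0,-10.1,0]])

```text
clock: 16.85
eef_pos: [454.8, 67.4, 106.5]
tcp_rot: [-0.0, 0.997, -0.077, -0.001]
force: [2.5, 1.8, -8.3]
width: 10.4
```

The bar is coming up with about 8 N. Continuing.

Request:
move_arm(targets=[[2.3,0,-10,0],[2.8,0,-9.9,0],[3.2,0,-9.7,0],[3.8,0,-9.5,0],[4.2,0,-9.4,0],[4.7,0,-9.1,0],[5.1,0,-8.9,0],[5.6,0,-8.6,0],[6,0,-8.3,0],[6.4,0,-8,0]])

```text
clock: 17.85
eef_pos: [495.5, 60.9, 197.8]
tcp_rot: [-0.0, 0.997, -0.077, -0.004]
force: [-10.2, 4.6, -1.1]
width: 10.5
```

```bash
python3 - <<'E'
from station import *
from h import *
s=sense();c=np.array([575,49]);a=np.radians(-8.8)
d=s["eef_pos"]-np.array([654.1,36.8,65]);x=d[0]*np.cos(a)+d[1]*np.sin(a)
print(s["force"],s["wrist_torque"],s["joints"].round(2),np.hypot(x,d[2]),"theta",np.arctan2(d[2],-x))
im=get_image("side");cv2.imwrite("pics/s5.png",im["color"])
E
```

```text
[-10.17207301   4.60509876  -1.05305181] [ 0.95614473  2.18927428 -0.08990929] [ 0.12  0.27 -0.09  1.21  0.    1.85] 208.23435431799217 theta 0.6914167889392073
```

View pics/s5.png

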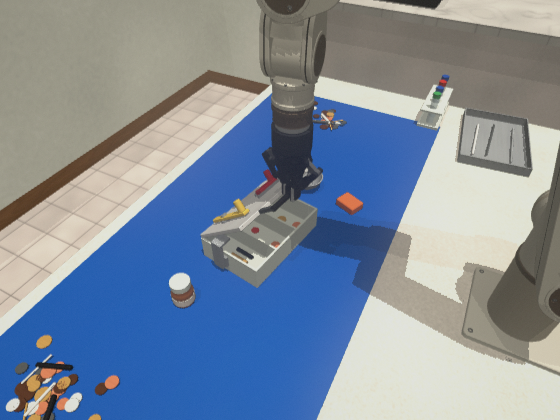

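The lid is at about 0.69 rad and rising cleanly. The radius reads about 3 mm long, so I trim it slightly and continue.

Request:
move_arm(targets=[[7.3,0,-7,0],[7.7,0,-6.8,0],[7.5,0,-6.9,0],[7.9,0,-6.6,0],[8.2,0,-6.2,0],[8.4,0,-5.7,0],[8.8,0,-5.3,0],[9,0,-4.9,0]])

```text
clock: 18.7
eef_pos: [559.5, 50.8, 251.9]
tcp_rot: [-0.0, 0.997, -0.077, -0.001]
force: [-16.3, 2.8, 17.0]
width: 10.5
```

Request:
move_arm(targets=[[9.3,0,-4.4,0],[9.4,0,-4,0],[9.7,0,-3.4,0],[9.8,0,-3,0],[9.9,0,-2.5,0],[10.1,0,-2,0],[10.1,0,-1.5,0],[0,0,0,0],[0,0,0,0]])

```text
clock: 19.6
eef_pos: [631.8, 39.3, 272.0]
tcp_rot: [0.0, 0.997, -0.077, 0.003]
force: [-1.5, 1.3, 5.8]
width: 10.4
```

```bash
python3 - <<'E'
from station import *
from h import *
s=sense();c=np.array([575,49]);a=np.radians(-8.8)
d=s["eef_pos"]-np.array([654.1,36.8,65]);x=d[0]*np.cos(a)+d[1]*np.sin(a)
print(s["force"],s["wrist_torque"],s["joints"].round(2),np.hypot(x,d[2]),"theta",np.arctan2(d[2],-x))
im=get_image("side");cv2.imwrite("pics/s6.png",im["color"])
E
```

```text
[-1.54897195  1.27174793  5.83588484] [ 0.24103101  0.5951253  -0.02615111] [ 0.06  0.51  0.45  1.51 -0.    1.79] 208.18352656227165 theta 1.4631428770630042
```

View pics/s6.png

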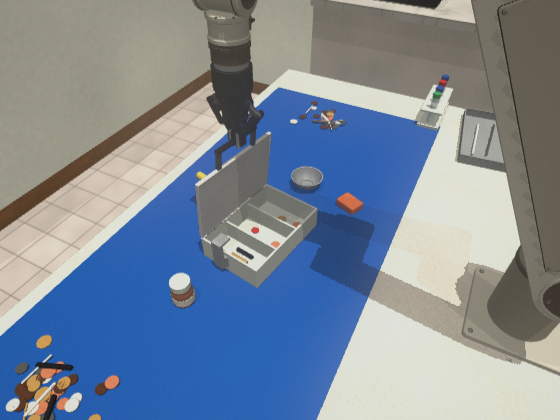

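Request:
move_arm(targets=[[8,0,-0.8,0],[8,0,-0.4,0],[0,0,0,0],[0,0,0,0],[0,0,0,0]])

```text
clock: 20.15
eef_pos: [647.3, 36.8, 272.8]
tcp_rot: [0.0, 0.997, -0.077, 0.003]
force: [-2.3, 0.8, 5.8]
width: 10.5
```

Request:
move_arm(targets=[[0,0,0,0],[0,0,0,0],[0,0,0,0],[0,0,0,0],[0,0,0,0]], grip=0.45)

```text
clock: 20.65
eef_pos: [646.3, 37.4, 268.6]
tcp_rot: [0.0, 0.997, -0.077, -0.0]
force: [-0.4, -0.3, -0.3]
width: 38.7
```

Request:
move_arm(targets=[[0,0,-5,0],[0,0,-5,0],[0,0,-10,0],[0,0,-10,0],[0,0,-10,0],[0,0,-10,0],[0,0,0,0],[0,0,0,0]])

```text
clock: 21.45
eef_pos: [646.4, 37.5, 319.1]
tcp_rot: [-0.0, 0.997, -0.077, 0.0]
force: [-0.3, -0.3, -0.9]
width: 38.5
```

Released and lifted clear with no contact force. Backing up and checking.

Request:
move_arm(targets=[[0,0,-5,0],[-15,0,-5,0],[-25,0,0,0],[-30,0,0,0],[-30,0,0,0],[-30,0,0,0],[-30,0,0,0],[-30,0,0,0],[0,20,0,0],[0,30,0,0],[0,30,0,0],[0,30,0,0],[0,30,0,0],[0,30,0,0],[0,30,0,0],[0,0,0,0],[0,0,0,0],[0,0,0,0]])

```text
clock: 23.25
eef_pos: [427.7, -130.3, 328.7]
tcp_rot: [-0.0, 0.997, -0.077, -0.0]
force: [0.7, -0.3, 0.1]
width: 38.5
```

```bash
python3 - <<'E'
from station import *
from h import *
s=sense();print(s["clock"],s["eef_pos"],s["force"],abs(s["dq"]).max())
for n in("top","side"):
    im=get_image(n);o=dict(np.load(f"{n}0.npz"));cv2.imwrite(f"pics/{n}7.png",im["color"])
    for tag,I in(("old",o),("new",im)):
        P=cloud(I);H,S,V=cv2.split(cv2.cvtColor(I["color"],cv2.COLOR_BGR2HSV))
        m=(H>4)&(H<14)&(S>150)&(np.hypot(P[...,0]-428,P[...,1]+160)<60);print(n,tag,"dish",P[m].mean(0).round(1))
        for k,(x,y) in dict(bowl=(560,-165),jar=(605,250)).items():
            mm=(np.hypot(P[...,0]-x,P[...,1]-y)<75)&(P[...,2]>12)&(P[...,2]<90)
            if k=="bowl":mm&=P[...,1]<-100
            if k=="jar":mm&=P[...,1]>200
            print(n,tag,k,P[mm].mean(0).round(1),mm.sum())
E
```

```text
23.25 [ 427.71145897 -130.26986948  328.72228578] [ 0.73738785 -0.31570636  0.13116101] 0.0129677315245951
top old dish [ 429.  -161.7   22.4]
top old bowl [ 567.1 -193.9   25. ] 852
top old jar [635.2 272.3  55.1] 451
top new dish [ 428.1 -161.    22.9]
top new bowl [ 567.1 -193.7   25. ] 854
top new jar [635.2 272.5  55.3] 448
side old dish [ 428.1 -160.3   22.3]
side old bowl [ 569.7 -197.9   25.8] 450
side old jar [632.7 283.6  49.3] 670
side new dish [nan nan nan]
side new bowl [ 569.9 -197.8   25.9] 450
side new jar [632.7 283.6  49.3] 675<stdin>:8: RuntimeWarning: Mean of empty slice.
  ret = um.true_divide(
```

View pics/side7.png

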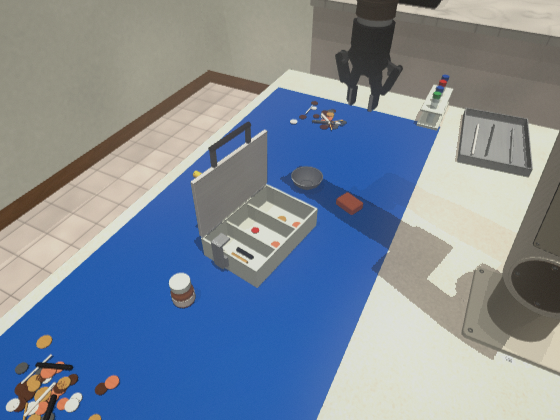

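View pics/top7.png

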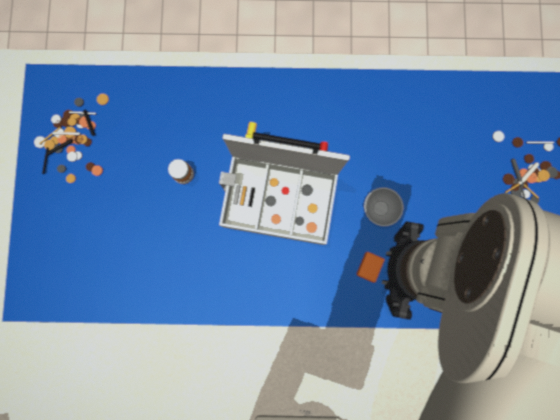

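The lid stands upright and the bowl, jar and box haven't moved. One last check of the latch and keeper from the top view before handing in.

```bash
python3 - <<'E'
from station import *
from h import *
im=get_image("top");P=cloud(im);H,S,V=cv2.split(cv2.cvtColor(im["color"],cv2.COLOR_BGR2HSV))
a=np.radians(-8.8);M=np.array([[np.cos(a),-np.sin(a)],[np.sin(a),np.cos(a)]])
near=(np.hypot(P[...,0]-675,P[...,1]-40)<170)
for k,m in dict(yel=(H>22)&(H<34)&(S>140),red=((H<4)|(H>174))&(S>150)&(V>80)).items():
    p=P[m&near&(P[...,2]>90)];q=(p[:,:2]-[575,49])@M;print(k,len(p),"case xy",q.mean(0).round(),"y",q[:,1].min().round(),q[:,1].max().round(),"z",np.percentile(p[:,2],[5,50,95]).round())
m=(V<50)&(S<90)&near&(P[...,2]>230)&(P[...,2]<300);p=P[m];q=(p[:,:2]-[575,49])@M;print("bar",len(p),np.median(q,0),np.median(p[:,2]))
s=sense();print(s["force"],s["clock"])
close_job()
E
```

```text
yel 88 case xy [102.  71.] y 58.0 77.0 z [201. 205. 276.]
red 49 case xy [109. -73.] y -80.0 -67.0 z [152. 154. 157.]
bar 287 [71.20203975 -1.01513958] 276.12138565006205
[ 1.1127404  -0.96320206 -0.83405895] 23.4
the job is handed in; nothing more can be done
```

The case is open and the job is handed in at 23.4 s. The keeper was slid back, the latch swung out, and the lid raised on its arc at about 0.5 rad/s and left standing.

**Last checks, by camera and tool pose:**

| Item | Result | Needed |
|---|---|---|
| Keeper | about 33 mm back (red peg at case y of about -73 mm) | 22 mm |
| Latch | about 88.6° (1.55 rad) at release; the lid-up view still shows its peg at case y of about 71–75 mm | 1.1 rad |
| Lid | upright at about 1.5 rad (bar near case x 71 mm, about 270 mm high) | 1.2 rad |
| Bowl, jar, orange box | within about 1 mm of where they started | 30 mm |
| Gripper | clear of everything, no contact force | no contact |

**Checks that failed or disagreed:**
- **Orange box:** the colour mask found nothing in the last side view, most likely because the box was in the arm's shadow. The top view shows it in place.
- **Lid arc:** while lifting, the bar radius read about 208 mm instead of 205 mm. That is within the error of my case fit, and wrist forces stayed under about 25 N.
- **Lid at rest:** I did not measure its speed directly.

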